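# Roll the edge strip of a terrain board home

### The job

Take the hand roller from its rest and roll the proud edge strip of the plywood board down with firm pressure, from the clamped end to the free end in one pass without lifting off, until all its eight lengths are flush with the board; mind that the board springs away under the roller towards its free end, and do not press so hard that the strip is bruised. Touch the board and strip with the roller only, then put the roller back in its rest, upright with the handle across both uprights, and leave the other things alone.

Things in the scene. Friction and masses are not known exactly. Their poses are not given: they have to be found in the camera images.
- roller_grip (a point): centre of the hand roller's wooden handle: a block 100 mm long (its y), 34 mm thick (its x: grasp across it), 48 mm tall, on a steel fork (40 mm across, its top 24 mm below this point) with a free-turning black wheel, 48 mm diameter, 26 mm wide. z is up; the wheel's lowest point is 82 mm straight below this point; it rolls along its y. About 0.5 kg
- rest_seat (a point): middle of the seat of the roller's fixed dark wooden rest: two uprights 56 mm wide, 64 mm apart along y, their tops at this height (72 mm over the table). The handle's ends lie on them, handle along y, its centre 24 mm above this point; the wheel hangs free between the uprights, with 8 mm to spare before and behind. The point turns with the rest
- strip_start (a point): centre of the first (clamp-end) length of the edge strip, at the height of the board's top. x: across the strip, outwards; y: along it, towards the clamp; z: normal to the board. The strip is eight separate hardwood lengths in a row (each 20 mm along y, 28 mm wide) in a rebate in the board's far long edge, each 3.5 to 6 mm proud. It bruises above 60 N
- strip_end (a point): the same point for the last (free-end) length, 140 mm from the first along -y; the strip ends 10 mm beyond it. The board yields like a springy hinge at its clamped end (hinge line through the board's origin, across the strip): hardly at all under a load on the first length, several times more on the last, where it sinks by more than the strip stands proud before a length starts to move
- wheel: the roller's wheel; origin at its centre, 24 mm above its lowest point and 58 mm below the centre of the handle. Its x is the axle; it turns freely, so its y and z mean nothing
- deck: the plywood board, 18 mm thick, top 80 mm over the table, held by its left end only in a steel clamp, else hanging free. Origin on its top inside the clamp, 87 mm along +y from the strip's first length, 30 mm inwards (-x) of the strip's centre line. The clamp's jaw begins 64 mm before the first length's centre, 12 mm tall. A 32 mm tall layered terrain model stands 59 mm or more inwards of the strip
- length0 (a joint): how far length 0 of the strip (the one next to the clamp) stands proud of the board, in m: 0 is flush (fully home). It needs about 9 N straight down to move, and stays where it is left
- length1 (a joint): how far length 1 of the strip (20 mm from the first) stands proud of the board, in m: 0 is flush (fully home). It needs about 9 N straight down to move, and stays where it is left
- length2 (a joint): how far length 2 of the strip (40 mm from the first) stands proud of the board, in m: 0 is flush (fully home). It needs about 9 N straight down to move, and stays where it is left
- length3 (a joint): how far length 3 of the strip (60 mm from the first) stands proud of the board, in m: 0 is flush (fully home). It needs about 9 N straight down to move, and stays where it is left
- length4 (a joint): how far length 4 of the strip (80 mm from the first) stands proud of the board, in m: 0 is flush (fully home). It needs about 9 N straight down to move, and stays where it is left
- length5 (a joint): how far length 5 of the strip (100 mm from the first) stands proud of the board, in m: 0 is flush (fully home). It needs about 9 N straight down to move, and stays where it is left
- length6 (a joint): how far length 6 of the strip (120 mm from the first) stands proud of the board, in m: 0 is flush (fully home). It needs about 9 N straight down to move, and stays where it is left
- length7 (a joint): how far length 7 of the strip (the last, at the free end) stands proud of the board, in m: 0 is flush (fully home). It needs about 9 N straight down to move, and stays where it is left
- glue: bystander: white glue bottle, 60 mm diameter, 170 mm tall; origin under its centre
- cone_a: bystander: white plastic cone, 60 mm wide, 75 mm tall; origin under its centre
- cone_b: bystander: second such cone
- hill: bystander: round stepped wooden terrain piece, 96 mm wide, 24 mm tall; origin under its centre
- tub: bystander: white open plastic tub 150 x 110 x 50 mm; origin under its centre
- sander: bystander: cork sanding block 110 x 60 x 35 mm; origin under its centre
- wedge: bystander: upright wooden block 40 x 35 mm, 130 mm tall; origin under its centre
There are look-alikes about, which are no part of the job. Leave any red or turquoise look-alike of the part that bears roller_grip alone.

How it is judged:
By the outcome, as a careful person would: the job done as asked, in the order asked, and still so for the second after the job is handed in, with the robot touching nothing.
It also fails if it takes over 72 s, if anything falls off the work surface, if the arm or the gripper's body presses on something with over 40 N, if the wrist force passes 120 N, or if a joint passes its speed limit or range.

### The arm

A 6-joint arm with a two-finger parallel gripper is mounted at the origin on the work surface. World frame = base frame: x ahead of the robot, y to its left, z up, the work surface at z = 0. Lengths are in m, angles in rad, forces in N, time in s.
With the tool pointing down it reaches from about 0.425 to 0.925 m from the base axis. Payload 12.5 kg.
Tool frame: the origin (TCP) lies at the very end of the fingers, on their centre line; the grasp point (between the pads) lies 19 mm behind it (hold_point_z is the distance from the TCP to the grasp point, in m); z points along the fingers, x is the direction in which the jaws open and shut, and the axes are right-handed (so a half turn about z gives the same grasp; the last joint's range is limited). The gripper opens to 85 mm and grips with 20 to 120 N. Pads are 22 mm wide; open, the fingers measure 114 mm over their backs; the gripper's body (76 mm by 85 mm) begins 54 mm behind the grasp point. The pads swing forward as they close: fully open they stand 13 mm farther back than shut.
Start: joints at [-1.281, 0.491, 1.559, -0, 1.092, -0.106], TCP at [0.241, -0.577, 0.231] pointing down, gripper open.
Joint ranges: [-3.1, 3.1], [-0.84, 2.19], [0.05, 2.79], [-1.13, 4.28], [0.06, 2.93], [-2.69, 2.69]. Speed limits (rad/s): [2.22, 2.22, 2.79, 3.14, 3.14, 3.14].

### API

Orientations are given as a unit quaternion [x, y, z, w].
In Python, from bench import * gives the robot as it stands.
- The arm moves only by the tool step_arm, never from a script. Its argument "deltas" is a list of rows, each an object of numbers: "grip": the finger opening in m, from 0 to 0.0854; "x", "y", "z": the shift along the tool's x, y, z in m; "wx", "wy", "wz": the turn, a rotation vector about the tool's x, y, z in rad. A call has 1 to 10 rows; each row is the pose to reach, as a shift and turn from the pose commanded when the call began, along the tool's axes at that moment; what a row does not reach only later rows make up. A row lasts 1/10 s, in which the tool goes at most 50 mm and 8.59 degrees, less where a joint would pass 70% of its speed; a pose out of reach is approached as far as the arm can. A call with a gripper value outside its range is refused whole. The fingers move at their own pace and stop on an object; "force" is the grip in N (left out, the last holds). Time passes only in rows, so rows that repeat a pose let the fingers close. It gives the time, the measured TCP pose, the force and the opening at its end, in the units of the state.
- observe(): the state, without advancing time (a new reading comes with each control period).
- camera(name): name is "side" or "top" or "wrist"; returns a dict with "color" (400x640x3 uint8, red, green, blue), "intrinsics" (3x3 intrinsics, pixels), "R" (3x3) and "t" (3): a world point X has camera coordinates R X + t; the wrist camera has in their place "mount" (4x4, takes a point from camera to tool coordinates, whose origin is the TCP and whose axes are the tool frame's). Camera axes: x right, y down, z forward; pixel columns grow to the right and rows downward; lengths in m; the calibration is good to about 2 mm. A picture is of the moment at which its call begins: read the wrist's pose just before it. There is no depth.
- sign_off(): hands the job in, once; it reports no verdict.
The state is a dict: "time_s": time; "qpos": joint angles; "qd": joint speeds; "effort": joint torques, N m; "ee_pos": TCP position; "orientation": TCP orientation; "ft_force": force on the tool from outside, world axes, zero at the start; "moment": the same for the moment, N m; "grip_width": opening from 0.0 (shut) to 1.0 (fully open).
Only numpy, scipy, OpenCV 4.12 (cv2) and the standard library are available. Lean on these libraries where they do the work, as an engineer would, in place of code of your own. Each camera call takes 0.05 s, during which the arm holds its last target.

## Working session

There is one attempt and no reset: what is moved stays moved. The work goes in short steps, Python scripts to look and compute and a tool call to move; the robot and the scene stay as the last step left them, time stands still between calls to the robot, and variables do not carry over. Pictures are saved under pics/ and viewed, and the job is handed in when it is done.

Besides the shell and the picture viewer there is one more tool, called after "Request:" as a command line: name --argument value ..., lists and objects as JSON in quotes. step_arm: Moves the arm, as the interface text tells. Its arguments: {"type":"object","properties":{"deltas":{"type":"array","items":{"type":"object","properties":{"grip":{"type":"number"},"x":{"type":"number"},"y":{"type":"number"},"z":{"type":"number"},"wx":{"type":"number"},"wy":{"type":"number"},"wz":{"type":"number"}}}},"force":{"type":"number"}},"required":["deltas"]}

```bash
mkdir -p pics; ls; python3 - <<'E'
from bench import *
import cv2,numpy as np
print(observe())
for n in ["side","top","wrist"]:
    c=camera(n); cv2.imwrite(f"pics/{n}0.png",c["color"][:,:,::-1]); np.savez(f"pics/{n}0.npz",**{k:v for k,v in c.items()})
    print(n,{k:np.round(v,4).tolist() for k,v in c.items() if k!="color"})
E
```

```text
pics
{'time_s': 0.0, 'qpos': array([-1.28061494e+00,  4.91565308e-01,  1.55946020e+00, -3.55460678e-05,
        1.09173585e+00, -1.05605924e-01]), 'qd': array([-0.00073958, -0.00286325, -0.00106118,  0.00241023,  0.00094926,
        0.00040017]), 'effort': array([-1.23505903e-03, -6.18456316e+01, -2.61592144e+01, -9.02773400e-05,
        4.01112047e-03, -1.50288588e-05]), 'ee_pos': array([ 0.24090011, -0.57644741,  0.23072048]), 'orientation': array([ 8.32330888e-01, -5.54278767e-01, -4.59592428e-04, -3.61230803e-04]), 'ft_force': array([-0.30127322,  1.09237329,  0.08933563]), 'moment': array([-0.01609711, -0.0105417 , -0.00829584]), 'grip_width': 1.0017890143419539}
side {'intrinsics': [[486.2985, 0.0, 314.4363], [0.0, 486.2985, 197.3769], [0.0, 0.0, 1.0]], 'R': [[-0.9931, -0.1162, -0.0182], [-0.0784, 0.7695, -0.6338], [0.0876, -0.6279, -0.7733]], 't': [0.5439, 0.0864, 1.6281]}
top {'intrinsics': [[471.2906, 0.0, 318.2162], [0.0, 471.2906, 197.5621], [0.0, 0.0, 1.0]], 'R': [[-0.0005, -1.0, -0.0019], [-0.9951, 0.0007, -0.0992], [0.0992, 0.0019, -0.9951]], 't': [-0.0001, 0.5354, 1.4471]}
wrist {'intrinsics': [[337.0947, 0.0, 321.732], [0.0, 337.0947, 195.9056], [0.0, 0.0, 1.0]], 'mount': [[1.0, 0.0002, 0.0003, -0.0009], [-0.0003, 0.9506, 0.3106, -0.08], [-0.0002, -0.3106, 0.9506, -0.1426], [0.0, 0.0, 0.0, 1.0]]}
```

View pics/top0.png

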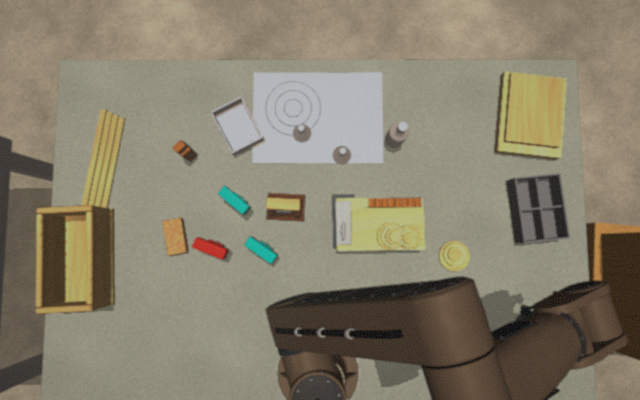

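View pics/side0.png

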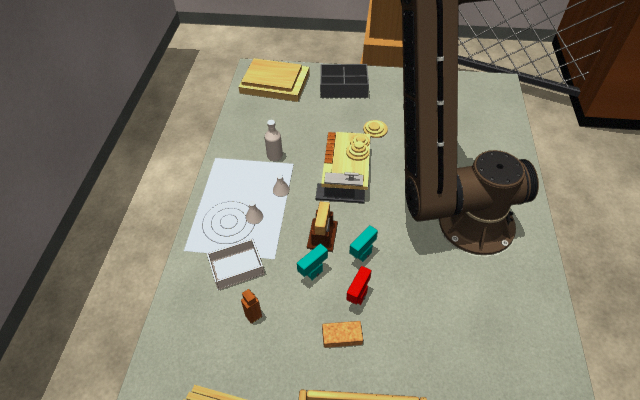

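View pics/wrist0.png

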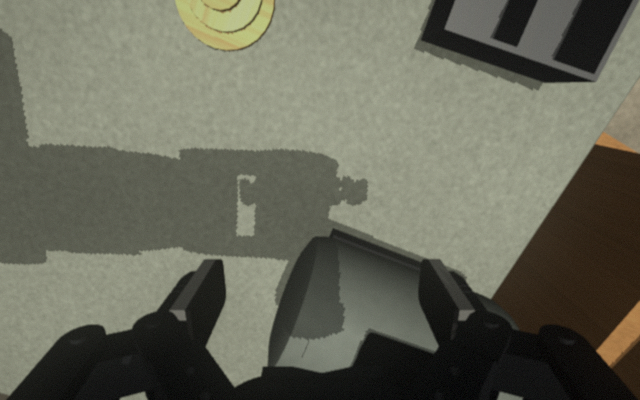

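```bash
cat > h.py <<'E'
import numpy as np,cv2
def load(n): return dict(np.load(n,allow_pickle=True))
def cast(c,uv,z):
    R,t,K=c["R"],c["t"],c["intrinsics"]
    d=R.T@np.linalg.solve(K,np.array([uv[0],uv[1],1.])); o=-R.T@t
    return o+d*(z-o[2])/d[2]
def proj(c,X):
    p=c["intrinsics"]@(c["R"]@np.array(X)+c["t"]); return p[:2]/p[2]
E
python3 - <<'E'
from h import *
c=load("pics/top0.npz")
im=c["color"][:,:,::-1]
cv2.imwrite("pics/topz.png",cv2.resize(im[180:265,250:440],None,fx=4.2,fy=4.2,interpolation=cv2.INTER_CUBIC))
s=load("pics/side0.npz")["color"][:,:,::-1]
cv2.imwrite("pics/sidez.png",cv2.resize(s[115:265,290:400],None,fx=4,fy=4,interpolation=cv2.INTER_CUBIC))
for uv in [(267,198),(299,198),(267,210),(299,210),(284,204)]: print(uv,cast(c,uv,.12).round(4))
for uv in [(370,202),(421,202)]: print(uv,cast(c,uv,.085).round(4))
E
```

```text
(267, 198) [0.5249 0.1493 0.12  ]
(299, 198) [0.5249 0.0556 0.12  ]
(267, 210) [0.4897 0.149  0.12  ]
(299, 210) [0.4897 0.0555 0.12  ]
(284, 204) [0.5073 0.0994 0.12  ]
(370, 202) [ 0.5161 -0.1559  0.085 ]
(421, 202) [ 0.516  -0.3087  0.085 ]
```

View pics/topz.png

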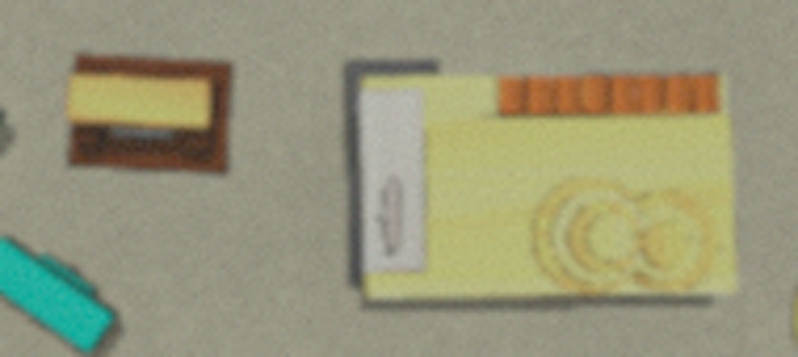

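View pics/sidez.png

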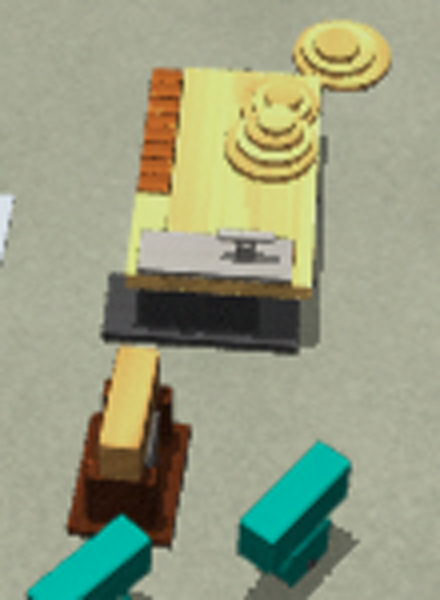

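Request:
step_arm --deltas '[{"x":-0.2125,"y":-0.387,"wz":-1.176},{"x":-0.2125,"y":-0.387,"wz":-1.176},{"x":-0.2125,"y":-0.387,"wz":-1.176},{"x":-0.2125,"y":-0.387,"wz":-1.176},{"x":-0.2125,"y":-0.387,"wz":-1.176},{"x":-0.2125,"y":-0.387,"wz":-1.176},{"x":-0.2125,"y":-0.387,"wz":-1.176},{"x":-0.2125,"y":-0.387,"wz":-1.176},{"x":-0.2125,"y":-0.387,"wz":-1.176},{"x":-0.2125,"y":-0.387,"wz":-1.176}]'

```text
schema error: expected keys grip, x, y, z, wx, wy, wz
```

Request:
step_arm --deltas '[{},{},{}]'

```text
schema error: expected keys grip, x, y, z, wx, wy, wz
```

```bash
cat >> h.py <<'E'
from scipy.spatial.transform import Rotation as Ro
def snap(name,tag):
    from bench import observe,camera
    o=observe(); c=camera(name)
    if name=="wrist":
        T=np.eye(4);T[:3,:3]=Ro.from_quat(o["orientation"]).as_matrix();T[:3,3]=o["ee_pos"]
        W=np.linalg.inv(T@c["mount"]); c["R"]=W[:3,:3];c["t"]=W[:3,3]
    cv2.imwrite(f"pics/{tag}.png",c["color"][:,:,::-1]); np.savez(f"pics/{tag}.npz",**c)
    return o,c
E
python3 - <<'E'
from h import *
o,c=snap("wrist","w1"); print({k:np.round(v,4) for k,v in o.items()})
E
```

```text
{'time_s': np.float64(0.15), 'qpos': array([-1.2806,  0.4914,  1.5593,  0.    ,  1.0917, -0.1056]), 'qd': array([-0.    ,  0.0008, -0.0009, -0.0009,  0.0002, -0.0001]), 'effort': array([ 8.00000e-04, -6.18710e+01, -2.61692e+01, -1.00000e-04,
        3.20000e-03,  1.00000e-04]), 'ee_pos': array([ 0.2409, -0.5765,  0.2309]), 'orientation': array([ 8.323e-01, -5.543e-01, -3.000e-04, -3.000e-04]), 'ft_force': array([-0.2599,  0.1148, -0.3824]), 'moment': array([-0.0205, -0.0658, -0.0108]), 'grip_width': np.float64(0.9992)}
```

View pics/w1.png

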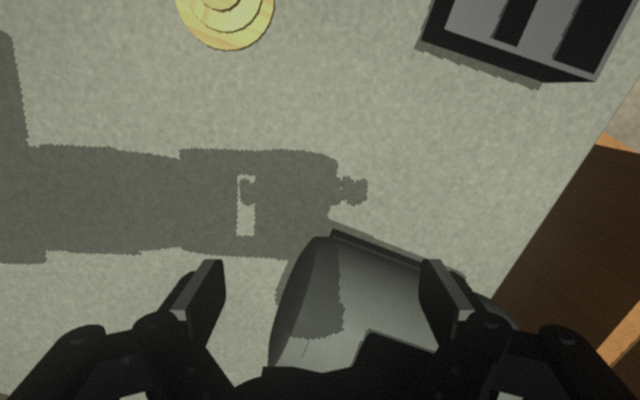

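Request:
step_arm --deltas '[{"grip":0.0854,"x":-0.2125,"y":-0.387,"z":0,"wx":0,"wy":0,"wz":-1.176},{"grip":0.0854,"x":-0.2125,"y":-0.387,"z":0,"wx":0,"wy":0,"wz":-1.176},{"grip":0.0854,"x":-0.2125,"y":-0.387,"z":0,"wx":0,"wy":0,"wz":-1.176},{"grip":0.0854,"x":-0.2125,"y":-0.387,"z":0,"wx":0,"wy":0,"wz":-1.176},{"grip":0.0854,"x":-0.2125,"y":-0.387,"z":0,"wx":0,"wy":0,"wz":-1.176},{"grip":0.0854,"x":-0.2125,"y":-0.387,"z":0,"wx":0,"wy":0,"wz":-1.176},{"grip":0.0854,"x":-0.2125,"y":-0.387,"z":0,"wx":0,"wy":0,"wz":-1.176},{"grip":0.0854,"x":-0.2125,"y":-0.387,"z":0,"wx":0,"wy":0,"wz":-1.176},{"grip":0.0854,"x":-0.2125,"y":-0.387,"z":0,"wx":0,"wy":0,"wz":-1.176},{"grip":0.0854,"x":-0.2125,"y":-0.387,"z":0,"wx":0,"wy":0,"wz":-1.176}]'

```text
time_s: 1.2
ee_pos: [0.5183, -0.2278, 0.2312]
orientation: [1.0, 0.003, 0.0, -0.0]
ft_force: [0.0, -0.3, 0.1]
grip_width: 1.004
```

```bash
python3 - <<'E'
from h import *
from bench import *
print(np.abs(observe()["qd"]).max())
o,c=snap("wrist","w2"); print({k:np.round(v,4) for k,v in o.items()})
E
```

```text
0.07551257791659212
{'time_s': np.float64(1.2), 'qpos': array([-5.3100e-01,  4.0750e-01,  1.7057e+00,  7.0000e-04,  1.0283e+00,
       -5.3680e-01]), 'qd': array([-0.0755, -0.0079,  0.0214, -0.0199, -0.005 , -0.0628]), 'effort': array([  3.018 , -54.8344, -25.4726,   0.2225,   0.0632,   0.7259]), 'ee_pos': array([ 0.5183, -0.2278,  0.2312]), 'orientation': array([ 1.0e+00,  2.8e-03,  2.0e-04, -2.0e-04]), 'ft_force': array([ 0.0232, -0.2649,  0.1381]), 'moment': array([0.004 , 0.0206, 0.0431]), 'grip_width': np.float64(1.0038)}
```

View pics/w2.png

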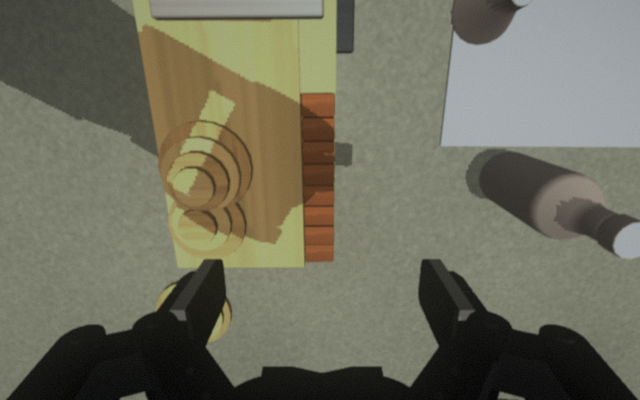

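```bash
python3 - <<'E'
from h import *
c=load("pics/w2.npz"); im=c["color"][:,:,::-1].copy()
hsv=cv2.cvtColor(im,cv2.COLOR_BGR2HSV)
m=cv2.inRange(hsv,(3,140,40),(15,255,255)); m[:, :280]=0; m[:,360:]=0;m[:80]=0;m[275:]=0
m=cv2.morphologyEx(m,cv2.MORPH_CLOSE,np.ones((7,7)))
n,l,s,ce=cv2.connectedComponentsWithStats(m); print(s,ce)
k=1+s[1:,4].argmax(); r=cv2.minAreaRect(np.argwhere(l==k)[:,::-1].astype(np.float32)); b=cv2.boxPoints(r); print(b)
ys=np.arange(100,256,15)
for y in ys:
    x=np.where(l[y]==k)[0]; print(y,x.min(),x.max()+1, cast(c,(x.min(),y+.5),.085).round(4),cast(c,(x.max()+1,y+.5),.085).round(4))
for y in (93,262): print(cast(c,(318,y),.085).round(4))
print(cast(c,(304,267),.08).round(4),cast(c,(177,267),.08).round(4), cast(c,(302,90),.08),cast(c,(322,17),.092),cast(c,(152,17),.092))
cv2.imwrite("pics/w2z.png",cv2.resize(im[0:280,140:360],None,fx=2.1,fy=2.1,interpolation=cv2.INTER_CUBIC))
E
```

```text
[[     0      0    640    400 250980]
 [   301     94     33    167   5020]] [[319.53261216 200.0030361 ]
 [317.86952191 174.3501992 ]]
[[301.  94.]
 [333.  94.]
 [333. 260.]
 [301. 260.]]
100 301 334 [ 0.5009 -0.1588  0.085 ] [ 0.5281 -0.1586  0.085 ]
115 302 334 [ 0.5016 -0.1709  0.085 ] [ 0.5283 -0.1707  0.085 ]
130 302 334 [ 0.5014 -0.1833  0.085 ] [ 0.5286 -0.1831  0.085 ]
145 302 333 [ 0.5013 -0.196   0.085 ] [ 0.5279 -0.1959  0.085 ]
160 303 334 [ 0.502  -0.2091  0.085 ] [ 0.529 -0.209  0.085]
175 303 333 [ 0.5018 -0.2226  0.085 ] [ 0.5283 -0.2224  0.085 ]
190 304 333 [ 0.5026 -0.2365  0.085 ] [ 0.5286 -0.2363  0.085 ]
205 304 333 [ 0.5024 -0.2507  0.085 ] [ 0.5288 -0.2506  0.085 ]
220 304 333 [ 0.5023 -0.2654  0.085 ] [ 0.529  -0.2653  0.085 ]
235 305 333 [ 0.503  -0.2806  0.085 ] [ 0.5293 -0.2804  0.085 ]
250 305 333 [ 0.5029 -0.2962  0.085 ] [ 0.5295 -0.296   0.085 ]
[ 0.5149 -0.1528  0.085 ]
[ 0.5153 -0.3084  0.085 ]
[ 0.5015 -0.3168  0.08  ] [ 0.3765 -0.3175  0.08  ] [ 0.5015645 -0.1505633  0.08     ] [ 0.51786782 -0.09813236  0.092     ] [ 0.39045514 -0.09887412  0.092     ]
```

View pics/w2z.png

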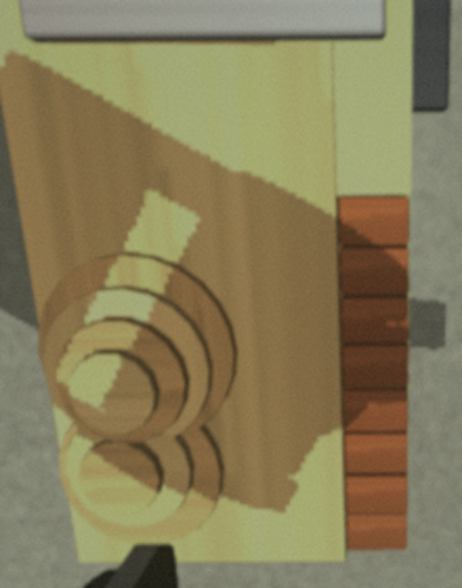

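Request:
step_arm --deltas '[{"grip":0.0854,"x":-0.01,"y":-0.328,"z":0,"wx":0,"wy":0,"wz":0},{"grip":0.0854,"x":-0.01,"y":-0.328,"z":0,"wx":0,"wy":0,"wz":0},{"grip":0.0854,"x":-0.01,"y":-0.328,"z":0,"wx":0,"wy":0,"wz":0},{"grip":0.0854,"x":-0.01,"y":-0.328,"z":0,"wx":0,"wy":0,"wz":0},{"grip":0.0854,"x":-0.01,"y":-0.328,"z":0,"wx":0,"wy":0,"wz":0},{"grip":0.0854,"x":-0.01,"y":-0.328,"z":0,"wx":0,"wy":0,"wz":0},{"grip":0.0854,"x":-0.01,"y":-0.328,"z":0,"wx":0,"wy":0,"wz":0},{"grip":0.0854,"x":-0.01,"y":-0.328,"z":0,"wx":0,"wy":0,"wz":0},{"grip":0.0854,"x":-0.01,"y":-0.328,"z":0,"wx":0,"wy":0,"wz":0},{"grip":0.0854,"x":-0.01,"y":-0.328,"z":0,"wx":0,"wy":0,"wz":0}]'

```text
time_s: 2.25
ee_pos: [0.5059, 0.0953, 0.2312]
orientation: [1.0, -0.0, -0.0, 0.0]
ft_force: [0.0, -0.1, -0.4]
grip_width: 1.003
```

```bash
python3 - <<'E'
from h import *
o,c=snap("wrist","w3"); print({k:np.round(v,4) for k,v in o.items()})
E
```

```text
{'time_s': np.float64(2.25), 'qpos': array([ 5.8000e-02,  3.3520e-01,  1.8255e+00, -3.0000e-04,  9.8110e-01,
        5.8600e-02]), 'qd': array([-0.0063, -0.0007, -0.0002,  0.0016,  0.0001,  0.0047]), 'effort': array([ 9.01800e-01, -4.90310e+01, -2.40973e+01,  1.78000e-02,
        3.40000e-03, -2.90000e-03]), 'ee_pos': array([0.5059, 0.0953, 0.2312]), 'orientation': array([ 1.e+00, -2.e-04, -1.e-04,  1.e-04]), 'ft_force': array([ 0.0413, -0.0798, -0.3746]), 'moment': array([ 0.0434,  0.0277, -0.0704]), 'grip_width': np.float64(1.0034)}
```

View pics/w3.png

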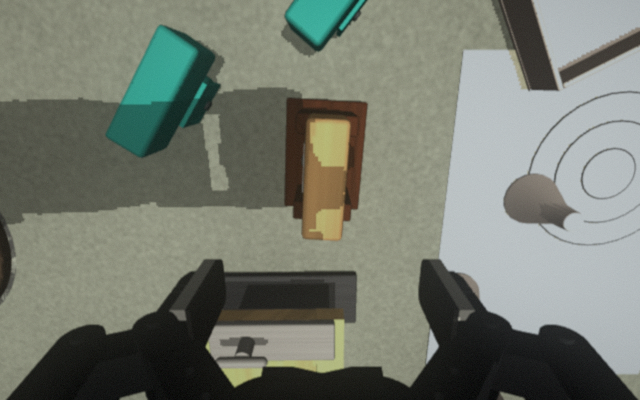

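```bash
python3 - <<'E'
from h import *
c=load("pics/w3.npz"); im=c["color"][:,:,::-1].copy()
z=cv2.resize(im[85:255,270:380],None,fx=3.5,fy=3.5,interpolation=cv2.INTER_CUBIC); cv2.imwrite("pics/w3z.png",z)
hsv=cv2.cvtColor(im,cv2.COLOR_BGR2HSV)
for y in range(120,240,12):
    r=hsv[y,290:365]; x=np.where((r[:,0]>14)&(r[:,0]<32)&(r[:,1]>90)&(r[:,2]>70))[0]+290
    if len(x): print(y,x.min(),x.max()+1,cast(c,(x.min(),y+.5),.12).round(4)[:2],cast(c,(x.max()+1,y+.5),.12).round(4)[:2])
E
```

```text
120 307 349 [0.495  0.1515] [0.526  0.1515]
132 306 351 [0.4942 0.1427] [0.5277 0.1427]
144 305 350 [0.4933 0.1338] [0.5272 0.1338]
156 305 349 [0.4931 0.1246] [0.5267 0.1246]
168 304 348 [0.4922 0.1152] [0.5262 0.1152]
180 304 347 [0.4921 0.1056] [0.5256 0.1056]
192 303 346 [0.4911 0.0958] [0.5251 0.0958]
204 303 345 [0.4909 0.0857] [0.5245 0.0857]
216 302 344 [0.4899 0.0754] [0.5239 0.0754]
228 302 342 [0.4898 0.0649] [0.5225 0.0649]
```

View pics/w3z.png

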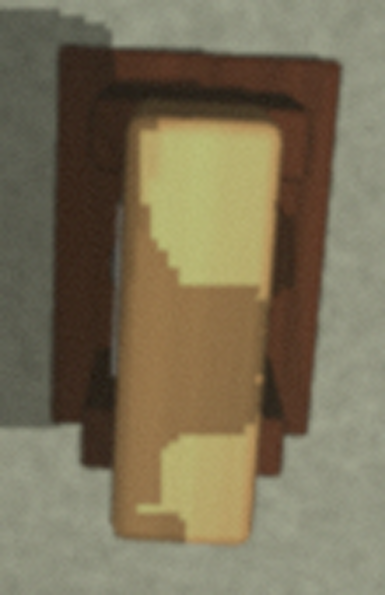

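Request:
step_arm --deltas '[{"grip":0.0854,"x":0.0028,"y":-0.0084,"z":0.04,"wx":0,"wy":0,"wz":0.0576},{"grip":0.0854,"x":0.0028,"y":-0.0084,"z":0.08,"wx":0,"wy":0,"wz":0.0576},{"grip":0.0854,"x":0.0028,"y":-0.0084,"z":0.11,"wx":0,"wy":0,"wz":0.0576},{"grip":0.0854,"x":0.0028,"y":-0.0084,"z":0.135,"wx":0,"wy":0,"wz":0.0576},{"grip":0.0854,"x":0.0028,"y":-0.0084,"z":0.152,"wx":0,"wy":0,"wz":0.0576},{"grip":0.0854,"x":0.0028,"y":-0.0084,"z":0.152,"wx":0,"wy":0,"wz":0.0576}]'

```text
time_s: 2.9
ee_pos: [0.5079, 0.1037, 0.0774]
orientation: [1.0, -0.029, -0.002, 0.0]
ft_force: [-0.4, 0.4, 0.4]
grip_width: 1.003
```

Request:
step_arm --deltas '[{"grip":0.03,"x":0,"y":0,"z":0,"wx":0,"wy":0,"wz":0},{"grip":0.03,"x":0,"y":0,"z":0,"wx":0,"wy":0,"wz":0},{"grip":0.03,"x":0,"y":0,"z":0,"wx":0,"wy":0,"wz":0},{"grip":0.03,"x":0,"y":0,"z":0,"wx":0,"wy":0,"wz":0},{"grip":0.03,"x":0,"y":0,"z":0,"wx":0,"wy":0,"wz":0},{"grip":0.03,"x":0,"y":0,"z":0,"wx":0,"wy":0,"wz":0},{"grip":0.03,"x":0,"y":0,"z":0,"wx":0,"wy":0,"wz":0},{"grip":0.03,"x":0,"y":0,"z":0,"wx":0,"wy":0,"wz":0}]' --force 40

```text
time_s: 3.7
ee_pos: [0.5089, 0.1049, 0.0802]
orientation: [1.0, -0.028, 0.001, 0.0]
ft_force: [-0.2, -2.0, 6.5]
grip_width: 0.392
```

Request:
step_arm --deltas '[{"grip":0.02,"x":0,"y":0,"z":0,"wx":0,"wy":0,"wz":0},{"grip":0.02,"x":0,"y":0,"z":0,"wx":0,"wy":0,"wz":0},{"grip":0.02,"x":0,"y":0,"z":-0.003,"wx":0,"wy":0,"wz":0},{"grip":0.02,"x":0,"y":0,"z":-0.01,"wx":0,"wy":0,"wz":0},{"grip":0.02,"x":0,"y":0,"z":-0.03,"wx":0,"wy":0,"wz":0},{"grip":0.02,"x":0,"y":0,"z":-0.03,"wx":0,"wy":0,"wz":0},{"grip":0.02,"x":0,"y":0,"z":-0.03,"wx":0,"wy":0,"wz":0}]' --force 110

```text
time_s: 4.4
ee_pos: [0.5086, 0.105, 0.1094]
orientation: [1.0, -0.028, 0.0, -0.0]
ft_force: [-1.2, 0.3, -4.4]
grip_width: 0.386
```

```bash
python3 - <<'E'
from h import *
o,c=snap("side","s4"); print({k:np.round(v,4) for k,v in o.items()})
im=c["color"][:,:,::-1]
cv2.imwrite("pics/s4z.png",cv2.resize(im[140:270,270:400],None,fx=4.4,fy=4.4,interpolation=cv2.INTER_CUBIC))
o,c=snap("wrist","w4")
E
```

```text
{'time_s': np.float64(4.4), 'qpos': array([ 7.6400e-02,  5.0990e-01,  1.9412e+00, -1.0000e-04,  6.8970e-01,
        1.3310e-01]), 'qd': array([ 0.    ,  0.0191,  0.0095, -0.0016, -0.002 ,  0.    ]), 'effort': array([ 2.83000e-02, -5.76699e+01, -1.89195e+01, -6.50000e-03,
        7.51000e-02, -3.00000e-04]), 'ee_pos': array([0.5086, 0.105 , 0.1094]), 'orientation': array([ 9.996e-01, -2.830e-02,  4.000e-04, -0.000e+00]), 'ft_force': array([-1.1983,  0.333 , -4.4112]), 'moment': array([ 0.0115, -0.0234, -0.0717]), 'grip_width': np.float64(0.3864)}
```

View pics/s4z.png

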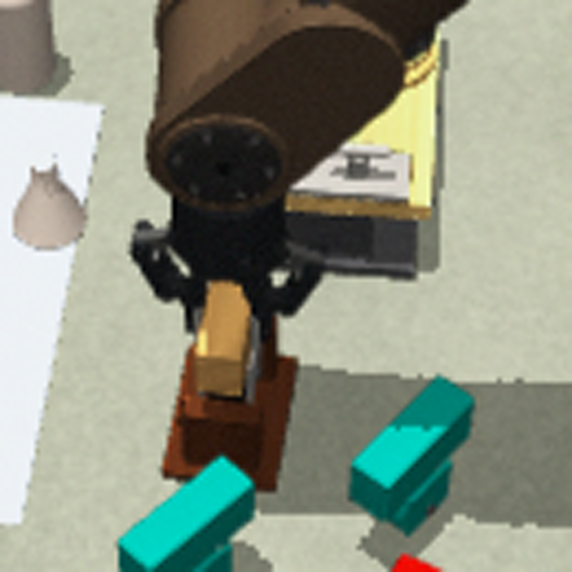

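View pics/w4.png

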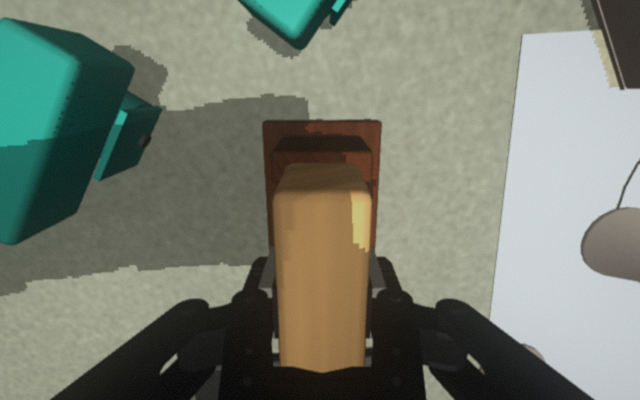

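```bash
python3 - <<'E'
from h import *
c=load("pics/w4.npz"); im=c["color"][:,:,::-1].copy()
cv2.imwrite("pics/w4z.png",cv2.resize(im[110:400,240:400],None,fx=2,fy=2,interpolation=cv2.INTER_CUBIC))
for z in (.148,.150,.152):
  for uv in [(275,200),(373,200),(321,192),(321,372),(281,360),(366,360)]: print(z,uv,cast(c,uv,z).round(4))
E
```

```text
0.148 (275, 200) [0.4958 0.1511 0.148 ]
0.148 (373, 200) [0.5275 0.1494 0.148 ]
0.148 (321, 192) [0.5108 0.153  0.148 ]
0.148 (321, 372) [0.5066 0.0797 0.148 ]
0.148 (281, 360) [0.4916 0.0864 0.148 ]
0.148 (366, 360) [0.5242 0.0845 0.148 ]
0.15 (275, 200) [0.4961 0.1518 0.15  ]
0.15 (373, 200) [0.5272 0.1501 0.15  ]
0.15 (321, 192) [0.5109 0.1536 0.15  ]
0.15 (321, 372) [0.5068 0.0817 0.15  ]
0.15 (281, 360) [0.4921 0.0883 0.15  ]
0.15 (366, 360) [0.524  0.0865 0.15  ]
0.152 (275, 200) [0.4964 0.1525 0.152 ]
0.152 (373, 200) [0.5269 0.1508 0.152 ]
0.152 (321, 192) [0.5109 0.1543 0.152 ]
0.152 (321, 372) [0.5069 0.0837 0.152 ]
0.152 (281, 360) [0.4925 0.0902 0.152 ]
0.152 (366, 360) [0.5238 0.0884 0.152 ]
```

View pics/w4z.png

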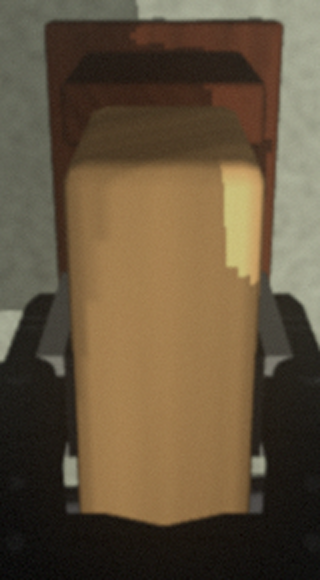

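Request:
step_arm --deltas '[{"grip":0.02,"x":0,"y":0,"z":-0.04,"wx":0,"wy":0,"wz":0},{"grip":0.02,"x":0,"y":0,"z":-0.08,"wx":0,"wy":0,"wz":0},{"grip":0.02,"x":0.001,"y":0.015,"z":-0.0806,"wx":0,"wy":0,"wz":0},{"grip":0.02,"x":0.004,"y":0.055,"z":-0.0806,"wx":0,"wy":0,"wz":-0.02},{"grip":0.02,"x":0.008,"y":0.1,"z":-0.0806,"wx":0,"wy":0,"wz":-0.04},{"grip":0.02,"x":0.012,"y":0.15,"z":-0.0806,"wx":0,"wy":0,"wz":-0.069},{"grip":0.02,"x":0.016,"y":0.2,"z":-0.0806,"wx":0,"wy":0,"wz":-0.069},{"grip":0.02,"x":0.0195,"y":0.24,"z":-0.0806,"wx":0,"wy":0,"wz":-0.069},{"grip":0.02,"x":0.0209,"y":0.2623,"z":-0.0806,"wx":0,"wy":0,"wz":-0.069},{"grip":0.02,"x":0.0209,"y":0.2623,"z":-0.0806,"wx":0,"wy":0,"wz":-0.069}]'

```text
time_s: 5.5
ee_pos: [0.5139, -0.1611, 0.1882]
orientation: [1.0, 0.004, -0.001, -0.0]
ft_force: [0.1, 0.5, -4.1]
grip_width: 0.385
```

Request:
step_arm --deltas '[{"grip":0.02,"x":0,"y":0,"z":0.01,"wx":0,"wy":0,"wz":0},{"grip":0.02,"x":0,"y":0,"z":0.02,"wx":0,"wy":0,"wz":0},{"grip":0.02,"x":0,"y":0,"z":0.02,"wx":0,"wy":0,"wz":0},{"grip":0.02,"x":0,"y":0,"z":0.02,"wx":0,"wy":0,"wz":0}]'

```text
time_s: 5.9
ee_pos: [0.5146, -0.1573, 0.1693]
orientation: [1.0, 0.007, -0.001, -0.0]
ft_force: [0.2, -0.1, -3.1]
grip_width: 0.382
```

```bash
python3 - <<'E'
from h import *
o,c=snap("side","s5"); print({k:np.round(v,4) for k,v in o.items()})
im=c["color"][:,:,::-1]
cv2.imwrite("pics/s5z.png",cv2.resize(im[90:220,290:420],None,fx=4.4,fy=4.4,interpolation=cv2.INTER_CUBIC))
o,c=snap("wrist","w5")
E
```

```text
{'time_s': np.float64(5.9), 'qpos': array([-0.4194,  0.4443,  1.8415, -0.    ,  0.8569, -0.4329]), 'qd': array([-0.0035, -0.0122, -0.0119,  0.0004,  0.0043, -0.0002]), 'effort': array([-1.30000e-01, -5.51528e+01, -2.19782e+01, -1.05000e-02,
       -4.43000e-02,  3.20000e-03]), 'ee_pos': array([ 0.5146, -0.1573,  0.1693]), 'orientation': array([ 1.0e+00,  6.8e-03, -5.0e-04, -2.0e-04]), 'ft_force': array([ 0.244 , -0.1073, -3.1402]), 'moment': array([ 0.0088, -0.0071, -0.0272]), 'grip_width': np.float64(0.3817)}
```

View pics/s5z.png

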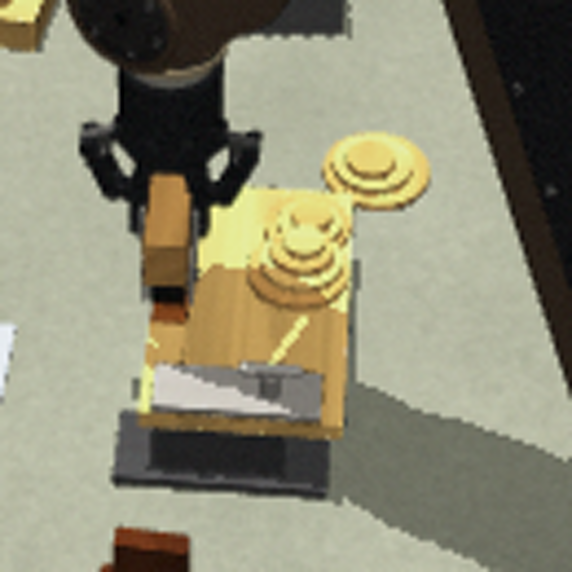

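View pics/w5.png

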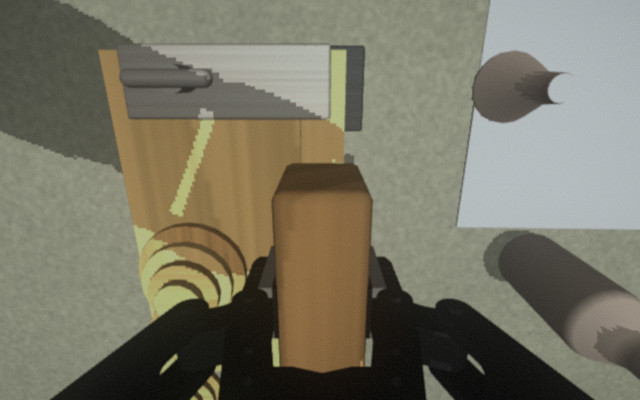

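```bash
python3 - <<'E'
from h import *
c=load("pics/w5.npz")
for uv in [(302,130),(346,130),(332,118),(129,118)]: print(uv,cast(c,uv,.08).round(4),cast(c,uv,.092).round(4))
E
```

```text
(302, 130) [ 0.5006 -0.1057  0.08  ] [ 0.5013 -0.1042  0.092 ]
(346, 130) [ 0.5306 -0.1053  0.08  ] [ 0.5297 -0.1038  0.092 ]
(332, 118) [ 0.5209 -0.0974  0.08  ] [ 0.5205 -0.0963  0.092 ]
(129, 118) [ 0.384  -0.0993  0.08  ] [ 0.3907 -0.0981  0.092 ]
```

Request:
step_arm --deltas '[{"grip":0.02,"x":0,"y":0.001,"z":0.007,"wx":0,"wy":0,"wz":0},{"grip":0.02,"x":0,"y":0.001,"z":0.013,"wx":0,"wy":0,"wz":0},{"grip":0.02,"x":0,"y":0.001,"z":0.016,"wx":0,"wy":0,"wz":0},{"grip":0.02,"x":0,"y":0.001,"z":0.018,"wx":0,"wy":0,"wz":0},{"grip":0.02,"x":0,"y":0.001,"z":0.018,"wx":0,"wy":0,"wz":0}]'

```text
time_s: 6.5
ee_pos: [0.5146, -0.1591, 0.1516]
orientation: [1.0, 0.006, -0.0, -0.0]
ft_force: [0.5, -0.7, -4.5]
grip_width: 0.383
```

Request:
step_arm --deltas '[{"grip":0.02,"x":0,"y":0,"z":0.001,"wx":0,"wy":0,"wz":0},{"grip":0.02,"x":0,"y":0,"z":0.002,"wx":0,"wy":0,"wz":0}]'

```text
time_s: 6.7
ee_pos: [0.5147, -0.1591, 0.15]
orientation: [1.0, 0.006, 0.0, 0.0]
ft_force: [0.2, -0.8, -4.8]
grip_width: 0.387
```

Request:
step_arm --deltas '[{"grip":0.02,"x":0,"y":0,"z":0.001,"wx":0,"wy":0,"wz":0},{"grip":0.02,"x":0,"y":0,"z":0.002,"wx":0,"wy":0,"wz":0}]'

```text
time_s: 6.9
ee_pos: [0.5147, -0.1592, 0.148]
orientation: [1.0, 0.006, 0.0, 0.0]
ft_force: [-0.8, 0.7, 1.5]
grip_width: 0.383
```

Request:
step_arm --deltas '[{"grip":0.02,"x":0,"y":0,"z":0.001,"wx":0,"wy":0,"wz":0},{"grip":0.02,"x":0,"y":0,"z":0.002,"wx":0,"wy":0,"wz":0}]'

```text
time_s: 7.1
ee_pos: [0.5147, -0.1592, 0.1464]
orientation: [1.0, 0.006, 0.0, 0.0]
ft_force: [-2.2, -0.8, 4.9]
grip_width: 0.383
```

Request:
step_arm --deltas '[{"grip":0.02,"x":0,"y":0,"z":0.001,"wx":0,"wy":0,"wz":0},{"grip":0.02,"x":0,"y":0,"z":0.002,"wx":0,"wy":0,"wz":0}]'

```text
time_s: 7.3
ee_pos: [0.5147, -0.1592, 0.1444]
orientation: [1.0, 0.006, 0.0, 0.0]
ft_force: [-1.9, -0.1, 5.6]
grip_width: 0.384
```

Request:
step_arm --deltas '[{"grip":0.02,"x":0,"y":0,"z":0.001,"wx":0,"wy":0,"wz":0},{"grip":0.02,"x":0,"y":0,"z":0.001,"wx":0,"wy":0,"wz":0}]'

```text
time_s: 7.5
ee_pos: [0.5147, -0.1591, 0.1435]
orientation: [1.0, 0.006, 0.0, 0.0]
ft_force: [-2.5, 1.0, 7.5]
grip_width: 0.386
```

Request:
step_arm --deltas '[{"grip":0.02,"x":0,"y":0,"z":0.001,"wx":0,"wy":0,"wz":0},{"grip":0.02,"x":0,"y":0,"z":0.001,"wx":0,"wy":0,"wz":0}]'

```text
time_s: 7.7
ee_pos: [0.5148, -0.1589, 0.1428]
orientation: [1.0, 0.006, 0.0, 0.0]
ft_force: [-3.5, 2.0, 10.8]
grip_width: 0.383
```

Request:
step_arm --deltas '[{"grip":0.02,"x":0,"y":0,"z":0.001,"wx":0,"wy":0,"wz":0},{"grip":0.02,"x":0,"y":0,"z":0.001,"wx":0,"wy":0,"wz":0}]'

```text
time_s: 7.9
ee_pos: [0.5148, -0.1589, 0.1421]
orientation: [1.0, 0.006, 0.001, 0.0]
ft_force: [-3.8, 4.1, 16.2]
grip_width: 0.387
```

Request:
step_arm --deltas '[{"grip":0.02,"x":0,"y":0,"z":0.001,"wx":0,"wy":0,"wz":0},{"grip":0.02,"x":0,"y":0,"z":0.001,"wx":0,"wy":0,"wz":0}]'

```text
time_s: 8.1
ee_pos: [0.5149, -0.159, 0.1417]
orientation: [1.0, 0.006, 0.001, 0.0]
ft_force: [-6.4, 3.3, 20.1]
grip_width: 0.387
```

Request:
step_arm --deltas '[{"grip":0.02,"x":0,"y":0.002,"z":0.0001,"wx":0,"wy":0,"wz":0},{"grip":0.02,"x":0,"y":0.004,"z":0.0003,"wx":0,"wy":0,"wz":0},{"grip":0.02,"x":0,"y":0.006,"z":0.0005,"wx":0,"wy":0,"wz":0}]'

```text
time_s: 8.4
ee_pos: [0.515, -0.1651, 0.1414]
orientation: [1.0, 0.006, 0.001, 0.0]
ft_force: [-6.3, 1.6, 23.3]
grip_width: 0.382
```

Request:
step_arm --deltas '[{"grip":0.02,"x":0,"y":0.002,"z":0.0002,"wx":0,"wy":0,"wz":0},{"grip":0.02,"x":0,"y":0.004,"z":0.0004,"wx":0,"wy":0,"wz":0},{"grip":0.02,"x":0,"y":0.006,"z":0.0005,"wx":0,"wy":0,"wz":0}]'

```text
time_s: 8.7
ee_pos: [0.5151, -0.1716, 0.141]
orientation: [1.0, 0.006, 0.001, 0.001]
ft_force: [-6.4, -0.4, 21.8]
grip_width: 0.388
```

Request:
step_arm --deltas '[{"grip":0.02,"x":0,"y":0.002,"z":0.0002,"wx":0,"wy":0,"wz":0},{"grip":0.02,"x":0,"y":0.004,"z":0.0003,"wx":0,"wy":0,"wz":0},{"grip":0.02,"x":0,"y":0.006,"z":0.0005,"wx":0,"wy":0,"wz":0},{"grip":0.02,"x":0,"y":0.008,"z":0.0007,"wx":0,"wy":0,"wz":0}]'

```text
time_s: 9.1
ee_pos: [0.5152, -0.179, 0.1406]
orientation: [1.0, 0.006, 0.001, 0.0]
ft_force: [-6.7, 6.7, 29.2]
grip_width: 0.39
```

Request:
step_arm --deltas '[{"grip":0.02,"x":0,"y":0.002,"z":0.0002,"wx":0,"wy":0,"wz":0},{"grip":0.02,"x":0,"y":0.004,"z":0.0004,"wx":0,"wy":0,"wz":0},{"grip":0.02,"x":0,"y":0.006,"z":0.0006,"wx":0,"wy":0,"wz":0},{"grip":0.02,"x":0,"y":0.008,"z":0.0008,"wx":0,"wy":0,"wz":0}]'

```text
time_s: 9.5
ee_pos: [0.5154, -0.1876, 0.1401]
orientation: [1.0, 0.006, 0.001, 0.001]
ft_force: [-9.3, 0.1, 31.6]
grip_width: 0.382
```

Request:
step_arm --deltas '[{"grip":0.02,"x":0,"y":0.002,"z":0,"wx":0,"wy":0,"wz":0},{"grip":0.02,"x":0,"y":0.004,"z":0.0001,"wx":0,"wy":0,"wz":0},{"grip":0.02,"x":0,"y":0.006,"z":0.0002,"wx":0,"wy":0,"wz":0},{"grip":0.02,"x":0,"y":0.008,"z":0.0003,"wx":0,"wy":0,"wz":0}]'

```text
time_s: 9.9
ee_pos: [0.5156, -0.1958, 0.1397]
orientation: [1.0, 0.006, 0.001, 0.001]
ft_force: [-7.1, 2.9, 29.7]
grip_width: 0.386
```

Request:
step_arm --deltas '[{"grip":0.02,"x":0,"y":0.002,"z":0.0001,"wx":0,"wy":0,"wz":0},{"grip":0.02,"x":0,"y":0.004,"z":0.0002,"wx":0,"wy":0,"wz":0},{"grip":0.02,"x":0,"y":0.006,"z":0.0003,"wx":0,"wy":0,"wz":0},{"grip":0.02,"x":0,"y":0.008,"z":0.0004,"wx":0,"wy":0,"wz":0}]'

```text
time_s: 10.3
ee_pos: [0.5156, -0.2032, 0.1394]
orientation: [1.0, 0.006, 0.001, 0.001]
ft_force: [-6.2, 3.5, 28.7]
grip_width: 0.386
```

Request:
step_arm --deltas '[{"grip":0.02,"x":0,"y":0.002,"z":0.0001,"wx":0,"wy":0,"wz":0},{"grip":0.02,"x":0,"y":0.004,"z":0.0003,"wx":0,"wy":0,"wz":0},{"grip":0.02,"x":0,"y":0.006,"z":0.0004,"wx":0,"wy":0,"wz":0},{"grip":0.02,"x":0,"y":0.008,"z":0.0006,"wx":0,"wy":0,"wz":0}]'

```text
time_s: 10.7
ee_pos: [0.5158, -0.2119, 0.1389]
orientation: [1.0, 0.006, 0.001, 0.001]
ft_force: [-7.0, 0.4, 29.0]
grip_width: 0.383
```

Request:
step_arm --deltas '[{"grip":0.02,"x":0,"y":0.002,"z":0.0002,"wx":0,"wy":0,"wz":0},{"grip":0.02,"x":0,"y":0.004,"z":0.0004,"wx":0,"wy":0,"wz":0},{"grip":0.02,"x":0,"y":0.006,"z":0.0006,"wx":0,"wy":0,"wz":0},{"grip":0.02,"x":0,"y":0.008,"z":0.0008,"wx":0,"wy":0,"wz":0}]'

```text
time_s: 11.1
ee_pos: [0.5159, -0.2193, 0.1385]
orientation: [1.0, 0.006, 0.002, 0.001]
ft_force: [-8.4, 5.8, 34.6]
grip_width: 0.384
```

Request:
step_arm --deltas '[{"grip":0.02,"x":0,"y":0.002,"z":-0.0001,"wx":0,"wy":0,"wz":0},{"grip":0.02,"x":0,"y":0.004,"z":0,"wx":0,"wy":0,"wz":0},{"grip":0.02,"x":0,"y":0.006,"z":0.0002,"wx":0,"wy":0,"wz":0},{"grip":0.02,"x":0,"y":0.008,"z":0.0004,"wx":0,"wy":0,"wz":0}]'

```text
time_s: 11.5
ee_pos: [0.5161, -0.2278, 0.138]
orientation: [1.0, 0.006, 0.002, 0.001]
ft_force: [-9.1, -0.2, 32.2]
grip_width: 0.385
```

```bash
python3 - <<'E'
from h import *
o,c=snap("side","s6"); print(o["ft_force"],o["moment"])
im=c["color"][:,:,::-1]
cv2.imwrite("pics/s6z.png",cv2.resize(im[110:210,300:400],None,fx=6,fy=6,interpolation=cv2.INTER_CUBIC))
E
```

```text
[-9.06268727 -0.22804309 32.15578417] [-0.04128908  1.98759167 -0.01567351]
```

View pics/s6z.png

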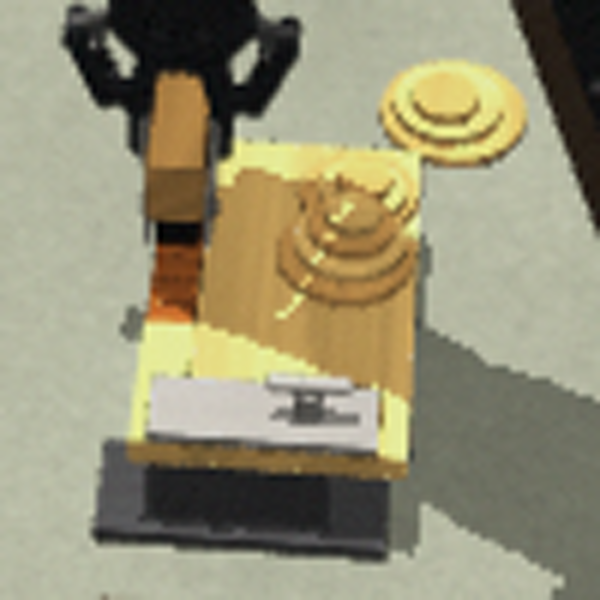

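Request:
step_arm --deltas '[{"grip":0.02,"x":0,"y":0.002,"z":0.0001,"wx":0,"wy":0,"wz":0},{"grip":0.02,"x":0,"y":0.004,"z":0.0003,"wx":0,"wy":0,"wz":0},{"grip":0.02,"x":0,"y":0.006,"z":0.0005,"wx":0,"wy":0,"wz":0},{"grip":0.02,"x":0,"y":0.008,"z":0.0006,"wx":0,"wy":0,"wz":0}]'

```text
time_s: 11.95
ee_pos: [0.5163, -0.2363, 0.1376]
orientation: [1.0, 0.006, 0.002, 0.002]
ft_force: [-8.8, -0.9, 31.4]
grip_width: 0.385
```

Request:
step_arm --deltas '[{"grip":0.02,"x":0,"y":0.002,"z":0.0002,"wx":0,"wy":0,"wz":0},{"grip":0.02,"x":0,"y":0.004,"z":0.0004,"wx":0,"wy":0,"wz":0},{"grip":0.02,"x":0,"y":0.006,"z":0.0006,"wx":0,"wy":0,"wz":0},{"grip":0.02,"x":0,"y":0.008,"z":0.0008,"wx":0,"wy":0,"wz":0}]'

```text
time_s: 12.35
ee_pos: [0.5164, -0.2437, 0.1372]
orientation: [1.0, 0.006, 0.002, 0.001]
ft_force: [-9.2, 3.1, 37.4]
grip_width: 0.384
```

Request:
step_arm --deltas '[{"grip":0.02,"x":0,"y":0,"z":0,"wx":0,"wy":0,"wz":0},{"grip":0.02,"x":0,"y":0,"z":0,"wx":0,"wy":0,"wz":0},{"grip":0.02,"x":0,"y":0,"z":0,"wx":0,"wy":0,"wz":0}]'

```text
time_s: 12.65
ee_pos: [0.5164, -0.244, 0.1372]
orientation: [1.0, 0.006, 0.002, 0.002]
ft_force: [-9.3, 1.0, 37.3]
grip_width: 0.382
```

```bash
python3 - <<'E'
from h import *
o,c=snap("side","s7"); print({k:np.round(v,4) for k,v in o.items()})
a=load("pics/side0.npz")["color"][:,:,::-1]
im=c["color"][:,:,::-1]
cv2.imwrite("pics/s7z.png",np.hstack([cv2.resize(i[110:210,310:380],None,fx=5.6,fy=5.6,interpolation=cv2.INTER_CUBIC) for i in (a,im)]))
o,c=snap("wrist","w7")
E
```

```text
{'time_s': np.float64(12.65), 'qpos': array([-5.5670e-01,  5.2630e-01,  1.7946e+00, -1.2000e-03,  8.1580e-01,
       -5.6860e-01]), 'qd': array([-0.0001, -0.0006, -0.0004, -0.0005, -0.0008,  0.0019]), 'effort': array([ 1.55450e+00, -3.90371e+01, -1.60349e+01,  9.51100e-01,
       -2.60300e+00, -5.40000e-03]), 'ee_pos': array([ 0.5164, -0.244 ,  0.1372]), 'orientation': array([1.    , 0.0064, 0.0018, 0.0017]), 'ft_force': array([-9.2956,  0.9903, 37.2817]), 'moment': array([ 0.1458,  2.1269, -0.0057]), 'grip_width': np.float64(0.3824)}
```

View pics/s7z.png

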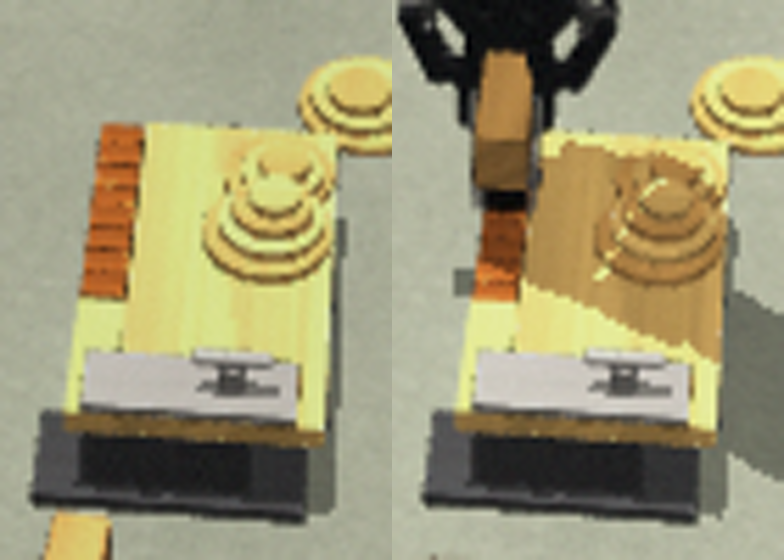

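View pics/w7.png

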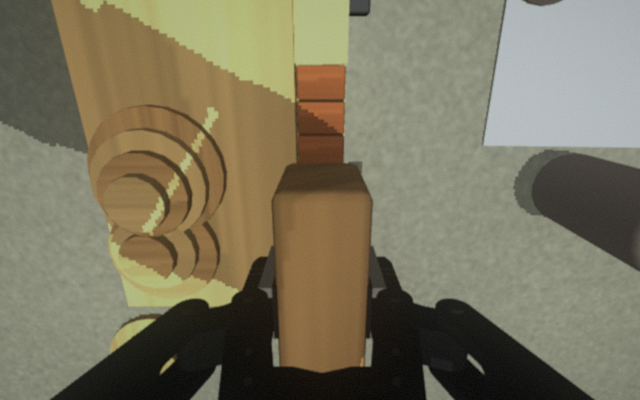

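Request:
step_arm --deltas '[{"grip":0.02,"x":-0.0001,"y":0.002,"z":-0.0002,"wx":0,"wy":0,"wz":0},{"grip":0.02,"x":-0.0002,"y":0.004,"z":-0.0002,"wx":0,"wy":0,"wz":0},{"grip":0.02,"x":-0.0003,"y":0.006,"z":0,"wx":0,"wy":0,"wz":0},{"grip":0.02,"x":-0.0004,"y":0.008,"z":0.0002,"wx":0,"wy":0,"wz":0}]'

```text
time_s: 13.15
ee_pos: [0.5164, -0.2524, 0.1367]
orientation: [1.0, 0.006, 0.002, 0.002]
ft_force: [-7.0, -1.0, 32.0]
grip_width: 0.386
```

Request:
step_arm --deltas '[{"grip":0.02,"x":0,"y":0.002,"z":0.0001,"wx":0,"wy":0,"wz":0},{"grip":0.02,"x":0,"y":0.004,"z":0.0003,"wx":0,"wy":0,"wz":0},{"grip":0.02,"x":0,"y":0.006,"z":0.0005,"wx":0,"wy":0,"wz":0},{"grip":0.02,"x":0,"y":0.008,"z":0.0007,"wx":0,"wy":0,"wz":0}]'

```text
time_s: 13.55
ee_pos: [0.5165, -0.2595, 0.1364]
orientation: [1.0, 0.006, 0.002, 0.001]
ft_force: [-6.1, 7.3, 38.7]
grip_width: 0.387
```

Request:
step_arm --deltas '[{"grip":0.02,"x":0,"y":0.002,"z":0,"wx":0,"wy":0,"wz":0},{"grip":0.02,"x":0,"y":0.004,"z":0,"wx":0,"wy":0,"wz":0},{"grip":0.02,"x":0,"y":0.006,"z":0.0002,"wx":0,"wy":0,"wz":0},{"grip":0.02,"x":0,"y":0.008,"z":0.0004,"wx":0,"wy":0,"wz":0}]'

```text
time_s: 13.95
ee_pos: [0.5167, -0.2683, 0.1359]
orientation: [1.0, 0.006, 0.002, 0.002]
ft_force: [-8.1, -0.0, 33.9]
grip_width: 0.386
```

Request:
step_arm --deltas '[{"grip":0.02,"x":0,"y":0.002,"z":0.0001,"wx":0,"wy":0,"wz":0},{"grip":0.02,"x":0,"y":0.004,"z":0.0003,"wx":0,"wy":0,"wz":0},{"grip":0.02,"x":0,"y":0.006,"z":0.0004,"wx":0,"wy":0,"wz":0},{"grip":0.02,"x":0,"y":0.008,"z":0.0006,"wx":0,"wy":0,"wz":0}]'

```text
time_s: 14.35
ee_pos: [0.5169, -0.2767, 0.1355]
orientation: [1.0, 0.006, 0.002, 0.002]
ft_force: [-7.4, -1.9, 35.5]
grip_width: 0.388
```

Request:
step_arm --deltas '[{"grip":0.02,"x":-0.0001,"y":0.002,"z":0,"wx":0,"wy":0,"wz":0},{"grip":0.02,"x":-0.0002,"y":0.004,"z":0,"wx":0,"wy":0,"wz":0},{"grip":0.02,"x":-0.0003,"y":0.006,"z":0.0002,"wx":0,"wy":0,"wz":0},{"grip":0.02,"x":-0.0004,"y":0.008,"z":0.0004,"wx":0,"wy":0,"wz":0}]'

```text
time_s: 14.75
ee_pos: [0.5168, -0.2841, 0.1352]
orientation: [1.0, 0.006, 0.003, 0.002]
ft_force: [-5.5, 2.4, 34.5]
grip_width: 0.386
```

Request:
step_arm --deltas '[{"grip":0.02,"x":0,"y":0.002,"z":0.0001,"wx":0,"wy":0,"wz":0},{"grip":0.02,"x":0,"y":0.004,"z":0.0003,"wx":0,"wy":0,"wz":0},{"grip":0.02,"x":0,"y":0.006,"z":0.0005,"wx":0,"wy":0,"wz":0},{"grip":0.02,"x":0,"y":0.008,"z":0.0007,"wx":0,"wy":0,"wz":0}]'

```text
time_s: 15.15
ee_pos: [0.517, -0.2929, 0.1346]
orientation: [1.0, 0.006, 0.003, 0.003]
ft_force: [-6.1, -1.0, 35.0]
grip_width: 0.39
```

Request:
step_arm --deltas '[{"grip":0.02,"x":0,"y":0.002,"z":0.0001,"wx":0,"wy":0,"wz":0},{"grip":0.02,"x":0,"y":0.004,"z":0.0003,"wx":0,"wy":0,"wz":0},{"grip":0.02,"x":0,"y":0.006,"z":0.0005,"wx":0,"wy":0,"wz":0},{"grip":0.02,"x":0,"y":0.008,"z":0.0007,"wx":0,"wy":0,"wz":0}]'

```text
time_s: 15.55
ee_pos: [0.5171, -0.3011, 0.1342]
orientation: [1.0, 0.006, 0.003, 0.003]
ft_force: [-6.5, -1.0, 36.9]
grip_width: 0.383
```

Request:
step_arm --deltas '[{"grip":0.02,"x":0,"y":0.002,"z":0,"wx":0,"wy":0,"wz":0},{"grip":0.02,"x":0,"y":0.004,"z":0.0002,"wx":0,"wy":0,"wz":0},{"grip":0.02,"x":0,"y":0.004,"z":0.0002,"wx":0,"wy":0,"wz":0}]'

```text
time_s: 15.85
ee_pos: [0.5171, -0.3053, 0.134]
orientation: [1.0, 0.006, 0.003, 0.003]
ft_force: [-6.7, -2.3, 34.7]
grip_width: 0.386
```

```bash
python3 - <<'E'
from h import *
o,c=snap("side","s8"); print({k:np.round(v,4) for k,v in o.items()})
a=load("pics/side0.npz")["color"][:,:,::-1]
im=c["color"][:,:,::-1]
cv2.imwrite("pics/s8z.png",np.hstack([cv2.resize(i[110:210,310:380],None,fx=5.6,fy=5.6,interpolation=cv2.INTER_CUBIC) for i in (a,im)]))
o,c=snap("wrist","w8")
cv2.imwrite("pics/w8z.png",cv2.resize(c["color"][:200,240:400,::-1],None,fx=3,fy=3,interpolation=cv2.INTER_CUBIC))
E
```

```text
{'time_s': np.float64(15.85), 'qpos': array([-0.6427,  0.5647,  1.7255, -0.0018,  0.8429, -0.6542]), 'qd': array([ 0.0024, -0.0018,  0.0055, -0.    , -0.0014,  0.0018]), 'effort': array([  3.0275, -41.2077, -13.7402,   1.4095,  -1.0696,  -0.0465]), 'ee_pos': array([ 0.5171, -0.3053,  0.134 ]), 'orientation': array([1.    , 0.0063, 0.003 , 0.0031]), 'ft_force': array([-6.6931, -2.3078, 34.7493]), 'moment': array([-0.6931,  1.4832, -0.0309]), 'grip_width': np.float64(0.3861)}
```

View pics/s8z.png

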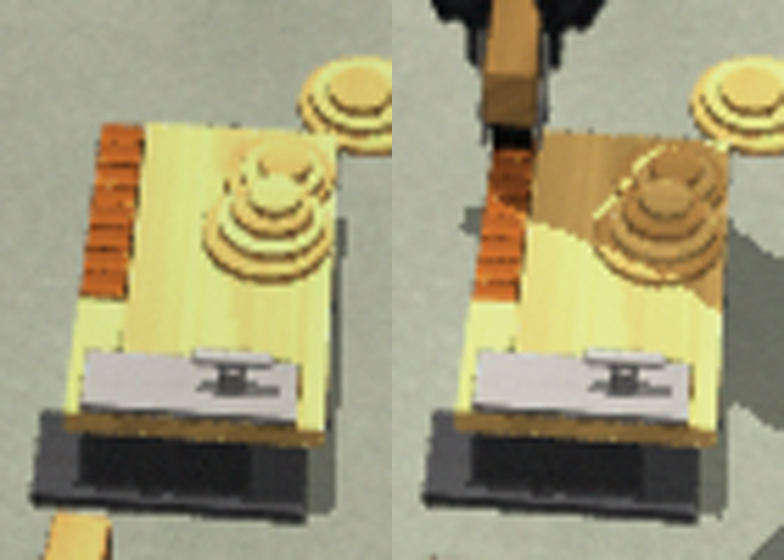

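View pics/w8z.png

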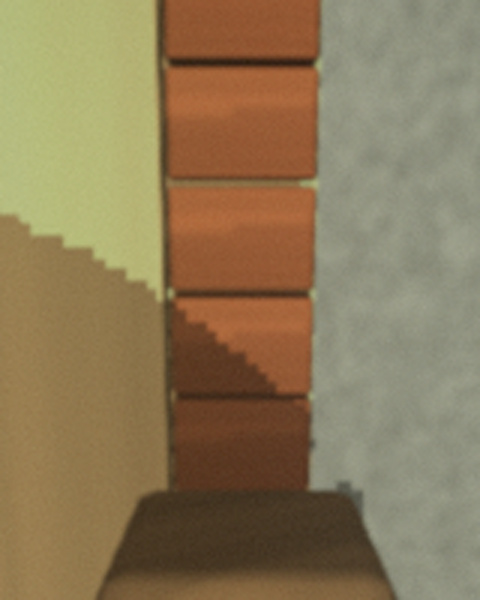

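Request:
step_arm --deltas '[{"grip":0.02,"x":0,"y":0,"z":-0.003,"wx":0,"wy":0,"wz":0},{"grip":0.02,"x":0,"y":0,"z":-0.006,"wx":0,"wy":0,"wz":0},{"grip":0.02,"x":0,"y":0,"z":-0.009,"wx":0,"wy":0,"wz":0},{"grip":0.02,"x":0,"y":0,"z":-0.012,"wx":0,"wy":0,"wz":0},{"grip":0.02,"x":0,"y":0,"z":-0.02,"wx":0,"wy":0,"wz":0},{"grip":0.02,"x":0,"y":0,"z":-0.05,"wx":0,"wy":0,"wz":0},{"grip":0.02,"x":0,"y":0,"z":-0.07,"wx":0,"wy":0,"wz":0},{"grip":0.02,"x":0,"y":-0.03,"z":-0.09,"wx":0,"wy":0,"wz":0},{"grip":0.02,"x":0,"y":-0.03,"z":-0.09,"wx":0,"wy":0,"wz":0}]'

```text
time_s: 16.85
ee_pos: [0.5154, -0.2711, 0.222]
orientation: [1.0, 0.007, 0.001, 0.0]
ft_force: [-0.1, -0.1, -5.3]
grip_width: 0.384
```

```bash
python3 - <<'E'
from h import *
o,c=snap("side","s9"); print({k:np.round(v,4) for k,v in o.items()})
im=c["color"][:,:,::-1]
cv2.imwrite("pics/s9z.png",cv2.resize(im[100:210,300:390],None,fx=5.3,fy=5.3,interpolation=cv2.INTER_CUBIC))
o,c=snap("wrist","w9")
E
```

```text
{'time_s': np.float64(16.85), 'qpos': array([-5.9790e-01,  4.3930e-01,  1.6786e+00,  4.0000e-04,  1.0221e+00,
       -6.1170e-01]), 'qd': array([-0.029 ,  0.0478,  0.0035, -0.0161, -0.0433, -0.0388]), 'effort': array([  0.6272, -59.8953, -26.1696,   0.0824,   0.4023,   0.4413]), 'ee_pos': array([ 0.5154, -0.2711,  0.222 ]), 'orientation': array([1.0e+00, 6.8e-03, 8.0e-04, 3.0e-04]), 'ft_force': array([-0.0586, -0.0599, -5.2793]), 'moment': array([-0.0276,  0.0212,  0.041 ]), 'grip_width': np.float64(0.3837)}
```

View pics/s9z.png

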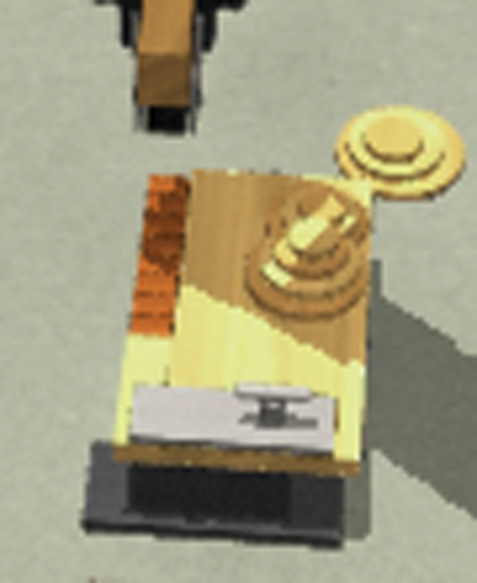

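View pics/w9.png

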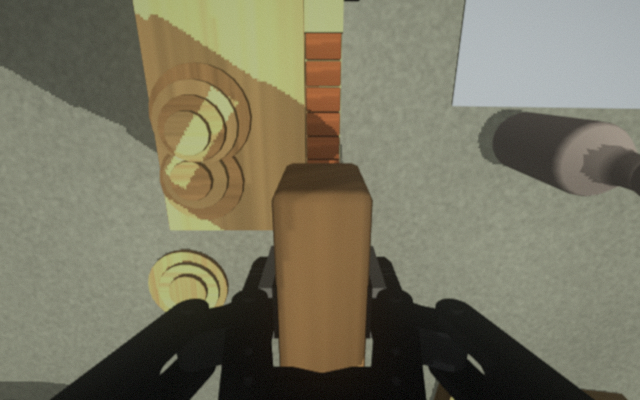

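Request:
step_arm --deltas '[{"grip":0.02,"x":-0.0002,"y":-0.03,"z":0,"wx":0,"wy":0,"wz":0.01},{"grip":0.02,"x":-0.0004,"y":-0.075,"z":0,"wx":0,"wy":0,"wz":0.02},{"grip":0.02,"x":-0.0006,"y":-0.125,"z":0,"wx":0,"wy":0,"wz":0.03},{"grip":0.02,"x":-0.0008,"y":-0.175,"z":0,"wx":0,"wy":0,"wz":0.05},{"grip":0.02,"x":-0.001,"y":-0.225,"z":0,"wx":0,"wy":0,"wz":0.07},{"grip":0.02,"x":-0.0012,"y":-0.275,"z":0,"wx":0,"wy":0,"wz":0.07},{"grip":0.02,"x":-0.0012,"y":-0.32,"z":0,"wx":0,"wy":0,"wz":0.07},{"grip":0.02,"x":-0.0012,"y":-0.36,"z":0,"wx":0,"wy":0,"wz":0.07},{"grip":0.02,"x":-0.0012,"y":-0.378,"z":0,"wx":0,"wy":0,"wz":0.07},{"grip":0.02,"x":-0.0012,"y":-0.378,"z":0,"wx":0,"wy":0,"wz":0.07}]'

```text
time_s: 17.95
ee_pos: [0.5091, 0.1066, 0.2186]
orientation: [1.0, -0.027, -0.001, 0.0]
ft_force: [0.4, -0.5, -4.7]
grip_width: 0.389
```

Request:
step_arm --deltas '[{"grip":0.02,"x":0,"y":0,"z":0.01,"wx":0,"wy":0,"wz":0},{"grip":0.02,"x":0,"y":0,"z":0.02,"wx":0,"wy":0,"wz":0},{"grip":0.02,"x":0,"y":0,"z":0.02,"wx":0,"wy":0,"wz":0},{"grip":0.02,"x":0,"y":0,"z":0.02,"wx":0,"wy":0,"wz":0}]'

```text
time_s: 18.35
ee_pos: [0.5094, 0.104, 0.199]
orientation: [1.0, -0.029, -0.001, 0.0]
ft_force: [0.5, -0.7, -4.3]
grip_width: 0.388
```

```bash
python3 - <<'E'
from h import *
o,c=snap("wrist","w10"); print({k:np.round(v,4) for k,v in o.items()})
o,c=snap("side","s10")
im=c["color"][:,:,::-1]
cv2.imwrite("pics/s10z.png",cv2.resize(im[100:270,290:400],None,fx=3.5,fy=3.5,interpolation=cv2.INTER_CUBIC))
E
```

```text
{'time_s': np.float64(18.35), 'qpos': array([ 7.4400e-02,  3.8190e-01,  1.8522e+00, -2.0000e-04,  9.0870e-01,
        1.3350e-01]), 'qd': array([ 0.0059, -0.0135, -0.0117, -0.0007,  0.0034,  0.0024]), 'effort': array([ 7.10000e-03, -5.20023e+01, -2.32120e+01, -1.08000e-02,
       -3.69000e-02, -6.70000e-03]), 'ee_pos': array([0.5094, 0.104 , 0.199 ]), 'orientation': array([ 9.996e-01, -2.950e-02, -6.000e-04,  1.000e-04]), 'ft_force': array([ 0.453 , -0.7059, -4.3249]), 'moment': array([-0.0111, -0.0102,  0.0135]), 'grip_width': np.float64(0.3876)}
```

View pics/w10.png

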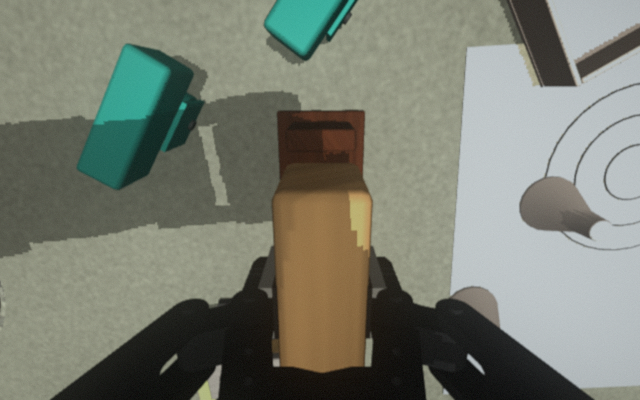

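View pics/s10z.png

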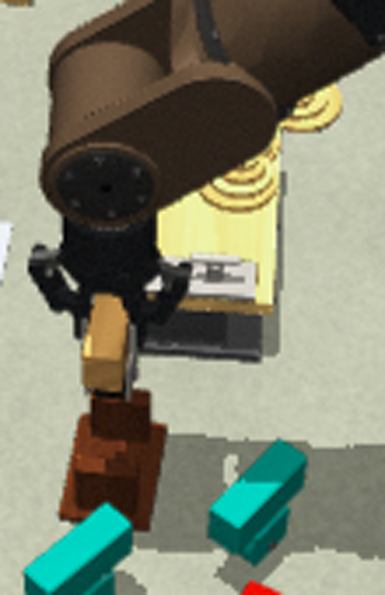

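Request:
step_arm --deltas '[{"grip":0.02,"x":-0.0006,"y":-0.001,"z":0.02,"wx":0,"wy":0,"wz":0},{"grip":0.02,"x":-0.0006,"y":-0.001,"z":0.04,"wx":0,"wy":0,"wz":0},{"grip":0.02,"x":-0.0006,"y":-0.001,"z":0.06,"wx":0,"wy":0,"wz":0},{"grip":0.02,"x":-0.0006,"y":-0.001,"z":0.08,"wx":0,"wy":0,"wz":0},{"grip":0.02,"x":-0.0006,"y":-0.001,"z":0.095,"wx":0,"wy":0,"wz":0},{"grip":0.02,"x":-0.0006,"y":-0.001,"z":0.105,"wx":0,"wy":0,"wz":0},{"grip":0.02,"x":-0.0006,"y":-0.001,"z":0.112,"wx":0,"wy":0,"wz":0},{"grip":0.02,"x":-0.0006,"y":-0.001,"z":0.115,"wx":0,"wy":0,"wz":0},{"grip":0.02,"x":-0.0006,"y":-0.001,"z":0.115,"wx":0,"wy":0,"wz":0}]'

```text
time_s: 19.35
ee_pos: [0.509, 0.1059, 0.0847]
orientation: [1.0, -0.029, 0.0, 0.0]
ft_force: [0.5, -0.1, -4.2]
grip_width: 0.388
```

Request:
step_arm --deltas '[{"grip":0.02,"x":0,"y":0,"z":0.001,"wx":0,"wy":0,"wz":0},{"grip":0.02,"x":0,"y":0,"z":0.002,"wx":0,"wy":0,"wz":0}]'

```text
time_s: 19.55
ee_pos: [0.5091, 0.1059, 0.083]
orientation: [1.0, -0.029, 0.001, -0.0]
ft_force: [0.1, -0.6, -4.2]
grip_width: 0.386
```

Request:
step_arm --deltas '[{"grip":0.02,"x":0,"y":0,"z":0.001,"wx":0,"wy":0,"wz":0},{"grip":0.02,"x":0,"y":0,"z":0.002,"wx":0,"wy":0,"wz":0}]'

```text
time_s: 19.75
ee_pos: [0.5089, 0.1059, 0.0807]
orientation: [1.0, -0.029, 0.0, 0.0]
ft_force: [1.1, -0.1, -3.6]
grip_width: 0.386
```

Request:
step_arm --deltas '[{"grip":0.02,"x":0,"y":0,"z":0.0007,"wx":0,"wy":0,"wz":0},{"grip":0.02,"x":0,"y":0,"z":0.0012,"wx":0,"wy":0,"wz":0}]'

```text
time_s: 19.95
ee_pos: [0.5089, 0.1059, 0.0804]
orientation: [1.0, -0.029, 0.0, 0.0]
ft_force: [-4.9, -0.2, 17.7]
grip_width: 0.384
```

Request:
step_arm --deltas '[{"grip":0.02,"x":0,"y":0,"z":-0.0005,"wx":0,"wy":0,"wz":0},{"grip":0.02,"x":0,"y":0,"z":-0.0007,"wx":0,"wy":0,"wz":0}]' --force 25

```text
time_s: 20.15
ee_pos: [0.5089, 0.1059, 0.0804]
orientation: [1.0, -0.029, 0.0, 0.0]
ft_force: [-0.7, 0.3, 1.5]
grip_width: 0.385
```

Request:
step_arm --deltas '[{"grip":0.045,"x":0,"y":0,"z":0,"wx":0,"wy":0,"wz":0},{"grip":0.06,"x":0,"y":0,"z":0,"wx":0,"wy":0,"wz":0},{"grip":0.0854,"x":0,"y":0,"z":0,"wx":0,"wy":0,"wz":0},{"grip":0.0854,"x":0,"y":0,"z":0,"wx":0,"wy":0,"wz":0},{"grip":0.0854,"x":0,"y":0,"z":0,"wx":0,"wy":0,"wz":0},{"grip":0.0854,"x":0,"y":0,"z":0,"wx":0,"wy":0,"wz":0},{"grip":0.0854,"x":0,"y":0,"z":0,"wx":0,"wy":0,"wz":0},{"grip":0.0854,"x":0,"y":0,"z":0,"wx":0,"wy":0,"wz":0}]'

```text
time_s: 20.95
ee_pos: [0.5088, 0.1059, 0.0801]
orientation: [1.0, -0.029, 0.0, 0.0]
ft_force: [-0.4, -0.8, 1.2]
grip_width: 0.998
```

Open; lift straight up and look.

Request:
step_arm --deltas '[{"grip":0.0854,"x":0,"y":0,"z":-0.01,"wx":0,"wy":0,"wz":0},{"grip":0.0854,"x":0,"y":0,"z":-0.04,"wx":0,"wy":0,"wz":0},{"grip":0.0854,"x":0,"y":0,"z":-0.08,"wx":0,"wy":0,"wz":0},{"grip":0.0854,"x":0,"y":0,"z":-0.12,"wx":0,"wy":0,"wz":0},{"grip":0.0854,"x":0,"y":0,"z":-0.151,"wx":0,"wy":0,"wz":0},{"grip":0.0854,"x":0,"y":0,"z":-0.151,"wx":0,"wy":0,"wz":0},{"grip":0.0854,"x":0,"y":0,"z":-0.151,"wx":0,"wy":0,"wz":0}]'

```text
time_s: 21.65
ee_pos: [0.5087, 0.1059, 0.2318]
orientation: [1.0, -0.029, 0.001, -0.0]
ft_force: [-0.3, 0.1, 0.1]
grip_width: 0.999
```

```bash
python3 - <<'E'
from h import *
o,c=snap("wrist","w11"); print(o["ee_pos"],o["time_s"],o["ft_force"])
im=c["color"][:,:,::-1]
hsv=cv2.cvtColor(im,cv2.COLOR_BGR2HSV)
for y in range(132,240,24):
    r=hsv[y,290:365]; x=np.where((r[:,0]>14)&(r[:,0]<32)&(r[:,1]>90)&(r[:,2]>70))[0]+290
    if len(x): print(y,cast(c,(x.min(),y+.5),.12).round(4)[:2],cast(c,(x.max()+1,y+.5),.12).round(4)[:2])
o,c=snap("side","s11")
cv2.imwrite("pics/s11z.png",cv2.resize(c["color"][100:270,290:400,::-1],None,fx=3.5,fy=3.5,interpolation=cv2.INTER_CUBIC))
E
```

```text
[0.50867158 0.1059185  0.23184279] 21.65 [-0.29403098  0.06709966  0.12468266]
132 [0.4968 0.1541] [0.5274 0.1523]
156 [0.4939 0.136 ] [0.5283 0.134 ]
180 [0.4932 0.117 ] [0.526  0.1151]
204 [0.4917 0.0971] [0.5253 0.0952]
228 [0.4909 0.0763] [0.5236 0.0744]
```

View pics/w11.png

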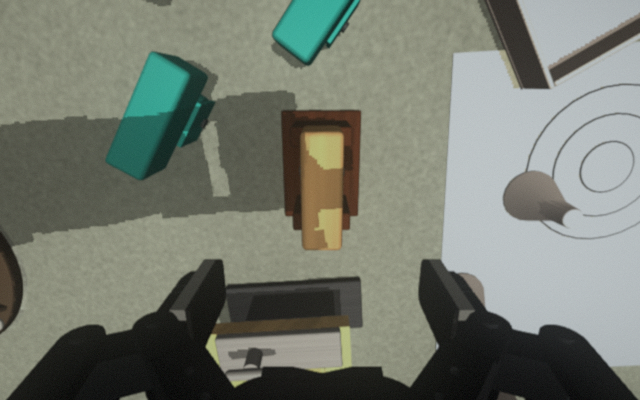

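View pics/s11z.png

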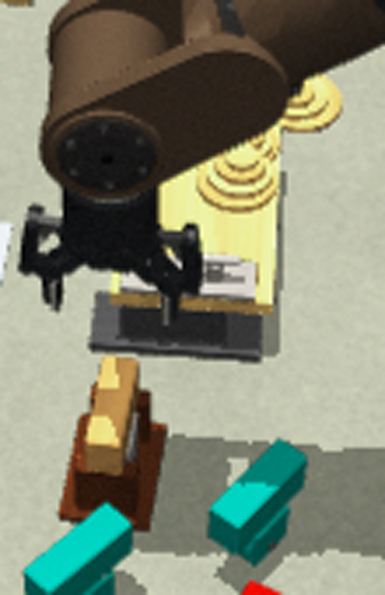

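Request:
step_arm --deltas '[{"grip":0.0854,"x":0.004,"y":0.05,"z":0,"wx":0,"wy":0,"wz":0},{"grip":0.0854,"x":0.008,"y":0.1,"z":0,"wx":0,"wy":0,"wz":-0.07},{"grip":0.0854,"x":0.013,"y":0.15,"z":0.01,"wx":0,"wy":0,"wz":-0.07},{"grip":0.0854,"x":0.017,"y":0.2,"z":0.02,"wx":0,"wy":0,"wz":-0.07},{"grip":0.0854,"x":0.0188,"y":0.219,"z":0.03,"wx":0,"wy":0,"wz":-0.07},{"grip":0.0854,"x":0.0188,"y":0.219,"z":0.03,"wx":0,"wy":0,"wz":-0.07},{"grip":0.0854,"x":0.0188,"y":0.219,"z":0.03,"wx":0,"wy":0,"wz":-0.07}]'

```text
time_s: 22.45
ee_pos: [0.5145, -0.1137, 0.2001]
orientation: [1.0, 0.006, -0.001, -0.0]
ft_force: [0.5, 0.3, 0.8]
grip_width: 1.002
```

```bash
python3 - <<'E'
from h import *
o,c=snap("wrist","w12"); print(o["ee_pos"],o["time_s"])
im=c["color"][:,:,::-1]
cv2.imwrite("pics/w12z.png",cv2.resize(im[80:400,200:440],None,fx=1.85,fy=1.85,interpolation=cv2.INTER_CUBIC))
E
```

```text
[ 0.51454689 -0.11370047  0.20012742] 22.45
```

View pics/w12z.png

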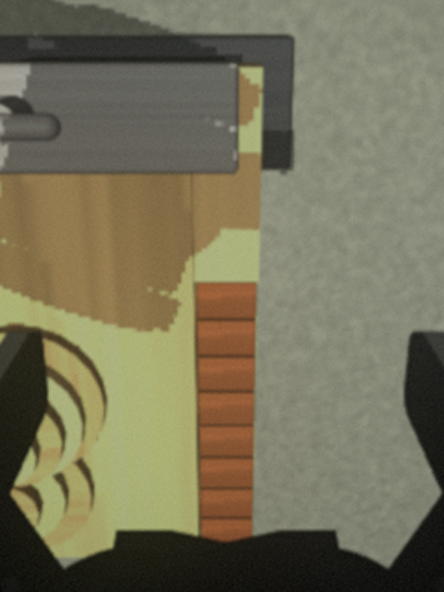

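Request:
step_arm --deltas '[{"grip":0.0854,"x":0.002,"y":0.05,"z":-0.03,"wx":0,"wy":0,"wz":0},{"grip":0.0854,"x":0.002,"y":0.09,"z":-0.031,"wx":0,"wy":0,"wz":0},{"grip":0.0854,"x":0.002,"y":0.114,"z":-0.031,"wx":0,"wy":0,"wz":0},{"grip":0.0854,"x":0.002,"y":0.114,"z":-0.031,"wx":0,"wy":0,"wz":0},{"grip":0.0854,"x":0.002,"y":0.114,"z":-0.031,"wx":0,"wy":0,"wz":0}]'

```text
time_s: 23.0
ee_pos: [0.5184, -0.2266, 0.2321]
orientation: [1.0, 0.006, -0.0, -0.0]
ft_force: [0.1, 0.4, -0.4]
grip_width: 1.002
```

```bash
python3 - <<'E'
from h import *
o,c=snap("wrist","w13"); print(o["ee_pos"],o["time_s"])
im=c["color"][:,:,::-1]; a=cv2.imread("pics/w2.png")
cv2.imwrite("pics/w13z.png",np.hstack([cv2.resize(i[80:280,280:360],None,fx=2.9,fy=2.9,interpolation=cv2.INTER_CUBIC) for i in (a,im)]))
o,c=snap("side","s13")
cv2.imwrite("pics/s13z.png",cv2.resize(c["color"][100:270,290:400,::-1],None,fx=3.5,fy=3.5,interpolation=cv2.INTER_CUBIC))
E
```

```text
[ 0.51843259 -0.22655484  0.23205876] 23.0
```

View pics/w13z.png

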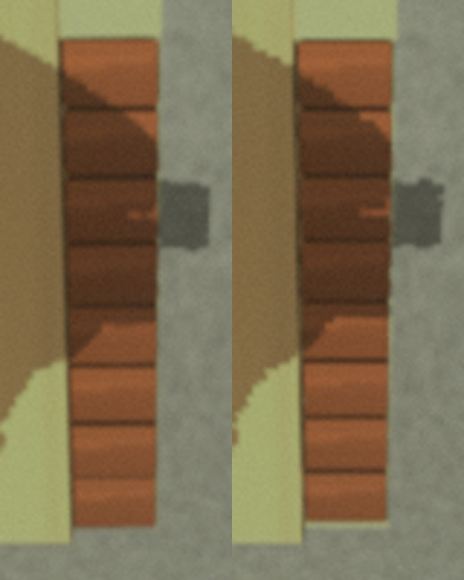

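View pics/s13z.png

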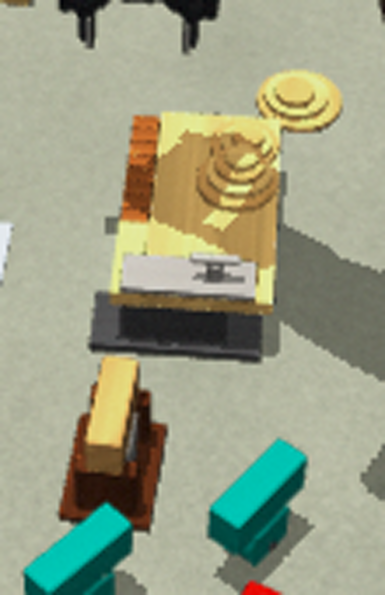

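```bash
python3 - <<'E'
from bench import *
print(sign_off(), observe()["time_s"])
E
```

```text
the job is handed in; nothing more can be done
the job is handed in; nothing more can be done
```

I took the roller from its rest and rolled the strip from the clamped end to the free end in one pass without lifting. I then put the roller back upright across both uprights and handed the job in at about 23 s of the 72 s allowed.

- **Pressure:** After the first press-down, the force on the strip was about 25–43 N at every reading. That is above the 9 N needed to move a length and below the 60 N bruising limit. Up to about 9 N pushed sideways while rolling, with no visible effect.
- **Strip:** The wrist and side pictures afterwards show evenly spaced joints and no proud end faces, so all eight lengths look flush. I judged this by eye, to roughly 1 mm at best.
- **Roller:** After release the handle sits within about 1–2 mm of where it started, and the gripper is clear of everything. Nothing else appears to have moved.
- **One disagreement:** The board sank about 8–10 mm under roughly 40 N at the free end. That is stiffer than the task text suggests. It still fits the strip being fully home there, since the load was far above what a length needs to move.

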